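Lay the food box down and stow it against the fiddle rail

TASK

Make the camper's counter ready for driving: the clear food box with the blue lid is standing on its end, so push it over so that it lies on its base with the blue lid facing up, then push it along the counter until the end that was uppermost sits flush against the dark wooden rail. Only push: do not pick the box up or lift it at any time, never let it go over onto its lid, and do not disturb the jar, the mug or the carton.

Things in the scene. Friction and masses are not known exactly. Their poses are not given: they have to be found in the camera images.
- foodbox: Rigid clear box with blue lid, 150 x 110 x 64 mm (lid flush), 0.25 to 0.5 kg, starting upright on a 110 x 64 end. Origin: centre of that end. z: along the 150 mm length (up at the start). x: out of the blue lid (at first roughly towards the robot; up when done). y: along the width. Lid face at x = +32 mm, base at x = -32.
- foodbox_mid (a point): Centre of the food box: 75 mm above the counter while it stands, 32 mm while it lies on its base. Pushed high on the lid side the standing box tips rather than slides, and past 23 degrees it falls by itself onto its base; lying, it slides on the counter when pushed.
- foodbox_end (a point): Centre of the food box's end that is uppermost at the start (150 mm from the box's origin); this end goes against the rail. A corner that meets the rail askew can jam there by friction: push the box in square, or nudge its near end sideways.
- rail: Dark wooden fiddle rail fixed on the counter beyond the food box: a straight bar 360 mm long, 34 mm high, 20 mm thick, with two small white clamps at its back. Origin: on the counter, at the middle of the bar's upright face that looks towards the robot and the box. x: level, square to that face, away from the robot. y: along the bar. z: up.
- jar: Glass jar with yellow cap, 68 mm diameter, 105 mm high; bystander. Origin: centre of its underside.
- mug: Blue mug, 76 mm diameter plus handle at its +y side, 90 mm high; bystander. Origin: centre of its underside.
- carton: Yellow carton, 60 x 50 x 110 mm high; bystander. Origin: centre of its underside.
There are look-alikes about, which are no part of the job. Leave any turquoise or yellow look-alike of the foodbox alone.

How it is judged:
On the way, in this order (a step that is already met when the one before it is completed fails the run):
1. the food box lies on its base, lid up (angle between foodbox's own x axis and vertical below 0.08 rad and height (world z) of foodbox_mid below 0.04 m), for 0.2 s.
2. it is pushed flush against the rail (all of step 1 and x of foodbox_end in the frame of rail above -0.007 m and angle between the z axis of foodbox and the x axis of rail, either way round below 0.07 rad and y of foodbox_mid in the frame of rail between -0.15 and 0.15 m), for 0.2 s.
At the end, for the whole second after the job is handed in: The food box lies at rest on its base, lid up (0.08 rad), the end that was uppermost against the rail: middle of that end within 7 mm of its face, square within 0.07 rad, box centre within 150 mm of the rail's middle along it; jar, mug and carton upright, within 20 mm of where they stood (all of step 2 and linear speed of foodbox below 0.02 m/s and distance of each of jar, mug, carton from where it was at the start of the episode below 0.02 m and angle between each of jar, mug, carton's own z axis and vertical below 0.15 rad); the robot touches nothing.
It fails at once if the food box is lifted off the counter (centre above 100 mm, or above 55 mm while it lies level) (height (world z) of foodbox_mid above 0.1 m or (angle between foodbox's own x axis and vertical below 0.2 rad and height (world z) of foodbox_mid above 0.055 m)).
It fails at once if the food box goes over onto its lid (angle between foodbox's own x axis and vertical above 2.4 rad).
It fails at once if the glass jar is moved more than 20 mm or tipped (distance of jar from where it was at the start of the episode above 0.02 m or angle between jar's own z axis and vertical above 0.3 rad).
It fails at once if the mug is moved more than 20 mm or tipped (distance of mug from where it was at the start of the episode above 0.02 m or angle between mug's own z axis and vertical above 0.3 rad).
It fails at once if the carton is moved more than 20 mm or tipped (distance of carton from where it was at the start of the episode above 0.02 m or angle between carton's own z axis and vertical above 0.3 rad).
It also fails if it takes over 58 s, if anything falls off the work surface, if the arm or the gripper's body presses on something with over 40 N, if the wrist force passes 120 N, or if a joint passes its speed limit or range.

ROBOT

A 6-joint arm with a two-finger parallel gripper is mounted at the origin on the work surface. World frame = base frame: x ahead of the robot, y to its left, z up, the work surface at z = 0. Lengths are in m, angles in rad, forces in N, time in s.
With the tool pointing down it reaches from about 0.375 to 0.9 m from the base axis. Payload 3.1 kg.
Tool frame: the origin (TCP) lies at the very end of the fingers, on their centre line; the grasp point (between the pads) lies 19 mm behind it; z points along the fingers, y is the line along which they close (so a half turn about z gives the same grasp; the last joint's range is limited). The gripper opens to 85 mm and grips with 20 to 120 N. Pads are 22 mm wide; open, the fingers measure 114 mm over their backs; the gripper's body (76 mm by 85 mm) begins 54 mm behind the grasp point. The pads swing forward as they close: fully open they stand 13 mm farther back than shut.
Start: joints at [1.101, 0.527, 1.433, -0, 1.181, -0.178], TCP at [0.18, 0.599, 0.231] pointing down, gripper open.
Joint ranges: [-3.08, 3.08], [-0.75, 2.2], [0.22, 2.44], [-1.43, 4.57], [0, 2.65], [-2.85, 2.85]. Speed limits (rad/s): [2.79, 2.79, 3.14, 3.14, 3.14, 3.14].

INTERFACE

Orientations are given as a rotation vector (axis times angle).
In Python, from bench import bot gives the robot as it stands.
- The arm moves only by the tool send_rows, never from a script. Its argument "deltas" is one flat list of numbers, 7 for each row, row after row: the shift along the world's x, y, z as a fraction of full scale, then the turn, a rotation vector about the world's x, y, z as a fraction of full scale, then the finger opening in mm, from 0 to 85.4. A call has 1 to 20 rows; each row shifts and turns the commanded pose from where the row before left it; what a row does not reach is not made up. Full scale, the value 1, is 2 cm for a shift and 5 degrees for a turn. A row lasts 1/12 s, in which the tool goes at most 41.7 mm and 7.16 degrees, less where a joint would pass 70% of its speed; a pose out of reach is approached as far as the arm can. A call with a number of a shift or a turn outside -1 to 1 is refused whole. A call with a gripper value outside its range is refused whole. The fingers move at their own pace and stop on an object; the grip force is fixed at half the most. Time passes only in rows, so rows that do not move let the fingers close. It gives the time, the measured TCP pose, the force, the opening and the grip force at its end, in the units of the state.
- bot.get_obs(): the state, without advancing time (a new reading comes with each control period).
- bot.camera(name): name is "scene" or "top" or "wrist"; returns the picture (420x560x3 uint8, red, green, blue); there is no depth.
- bot.calibration(name): a dict with "fov_y" (degrees; the focal length in pixels is half the picture's height over the tangent of half this angle, whatever the lens; pixels are square), "cx", "cy" (the principal point, pixels), "extrinsics" (4x4, takes a point from camera to world coordinates). Camera axes: x right, y down, z forward; pixel columns grow to the right and rows downward; lengths in m; the calibration is good to about 2 mm. The wrist camera is an equidistant fisheye: a pixel r from the principal point sees the ray r / f radians off the axis. A picture is of the moment at which its call begins: read the wrist's pose just before it. calibration takes no time and is no camera call; for the wrist camera it gives the pose at the moment of the call.
- bot.sign_off(): hands the job in; it is judged then, once.
The state is a dict: "t": time; "q": joint angles; "dq": joint speeds; "joint_torque": joint torques, N m; "eef_pos": TCP position; "ee_rot": TCP orientation; "wrist_force": force on the tool from outside, world axes, zero at the start; "ft_torque": the same for the moment, N m; "opening": finger opening in m; "grasp_force": force on a finger pad.
Only numpy, scipy, OpenCV 4.12 (cv2) and the standard library are available. Lean on these libraries where they do the work, as an engineer would, in place of code of your own. Each camera call takes 0.05 s, during which the arm holds its last target. There are 200 camera calls.

## Working session

There is one attempt and no reset: what is moved stays moved. The work goes in short steps, Python scripts to look and compute and a tool call to move; the robot and the scene stay as the last step left them, time stands still between calls to the robot, and variables do not carry over. Pictures are saved under pics/ and viewed, at most 10 in all, crops included, and the job is handed in when it is done.

Besides the shell and the picture viewer there is one more tool, called after "Request:" by a JSON object that holds its "method" and its "body". send_rows: Moves the arm, as the interface text tells. Its arguments: {"type":"object","properties":{"deltas":{"type":"array","items":{"type":"number"}}},"required":["deltas"]}

```bash
mkdir -p pics
cat > h.py <<'E'
import numpy as np, cv2
from bench import bot
def ray(cal,u,v):
    f=210/np.tan(np.radians(cal["fov_y"])/2); T=np.array(cal["extrinsics"])
    d=np.array([(u-cal["cx"])/f,(v-cal["cy"])/f,1.0]); return T[:3,3],T[:3,:3]@d
def onz(cal,u,v,z):
    o,d=ray(cal,u,v); return o+d*(z-o[2])/d[2]
def proj(cal,p):
    f=210/np.tan(np.radians(cal["fov_y"])/2); T=np.array(cal["extrinsics"])
    c=T[:3,:3].T@(np.array(p)-T[:3,3]); return cal["cx"]+f*c[0]/c[2],cal["cy"]+f*c[1]/c[2]
def save(n,out):
    im=bot.camera(n); cv2.imwrite(f"pics/{out}.png",im[:,:,::-1]); return im
E
python3 - <<'E'
from h import *
a=save("scene","s0");b=save("top","t0")
cv2.imwrite("pics/both0.png",cv2.resize(np.vstack([a,b])[:,:,::-1],None,fx=.71,fy=.71))
for n in("scene","top"):
    c=bot.calibration(n);print(n,c["fov_y"],c["cx"],c["cy"],np.round(c["extrinsics"],3).tolist())
o=bot.get_obs();print(o["t"],o["ee_rot"])
E
```

```text
scene 54.32897362672104 267.9952377666953 203.54361879312108 [[-0.738, 0.45, -0.503, 1.086], [0.675, 0.512, -0.532, 0.577], [0.018, -0.732, -0.681, 0.81], [0.0, 0.0, 0.0, 1.0]]
top 55.26928534525997 280.83539744967555 211.44331781344027 [[0.007, -0.991, 0.13, 0.427], [-1.0, -0.005, 0.017, 0.009], [-0.016, -0.13, -0.991, 1.077], [0.0, 0.0, 0.0, 1.0]]
0.1 [-4.56571089e-01 -3.10762615e+00  2.92967811e-03]
```

View pics/s0.png

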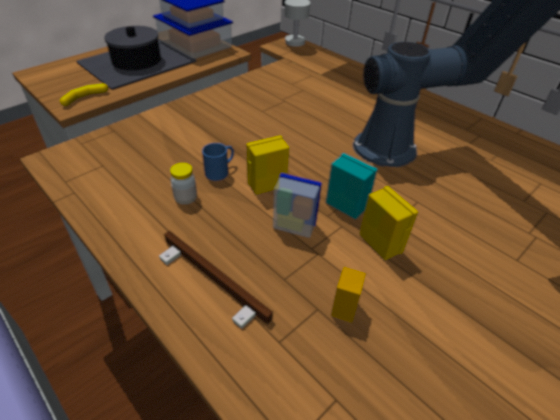

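View pics/t0.png

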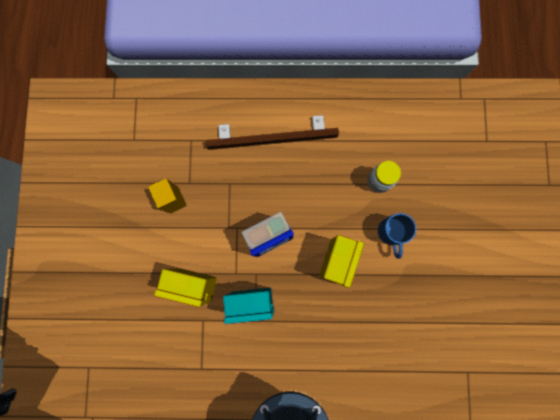

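The real box is the clear one with a blue lid, at scene (297,205) and top (268,234). The turquoise box at top (248,306) and the yellow ones at (343,260) and (183,287) are look-alikes. In the top view the rail is at (207,144)-(337,133), the jar at (386,176), the mug at (399,231) and the carton at (163,195). I'll check with a crop and measure.

Run:
```python
from h import *
a=cv2.imread("pics/s0.png");b=cv2.imread("pics/t0.png")
c1=cv2.resize(b[200:270,225:305],None,fx=5,fy=5,interpolation=cv2.INTER_CUBIC)
c2=cv2.resize(a[165:245,260:335],None,fx=5,fy=5,interpolation=cv2.INTER_CUBIC)
h=max(c1.shape[0],c2.shape[0]);p=lambda c:cv2.copyMakeBorder(c,0,h-c.shape[0],0,0,0)
cv2.imwrite("pics/crop0.png",np.hstack([p(c1),p(c2)]))
ct=bot.calibration("top");hsv=cv2.cvtColor(b,cv2.COLOR_BGR2HSV)
# blue lid in top
def big(m,box):
    mm=np.zeros_like(m);x0,y0,x1,y1=box;mm[y0:y1,x0:x1]=m[y0:y1,x0:x1]
    cs=cv2.findContours(mm,0,2)[0];return max(cs,key=cv2.contourArea)
lid=big(cv2.inRange(hsv,(110,150,60),(130,255,255)),(230,200,305,270))
box=big(255-cv2.inRange(hsv,(3,110,60),(25,255,255)),(230,200,305,270))
for n,c in(("lid",lid),("box",box)):
    print(n,cv2.contourArea(c),cv2.boxPoints(cv2.minAreaRect(c)).round(1).tolist(),cv2.approxPolyDP(c,2.5,True)[:,0].tolist())
# rail
rail=big(cv2.inRange(hsv,(0,0,0),(180,255,75)),(195,115,350,155))
R=cv2.boxPoints(cv2.minAreaRect(rail));print("rail",R.round(1).tolist(),[np.round(onz(ct,u,v,.034)[:2],3).tolist() for u,v in R])
for n,(u,v),z in(("jarcap",(388,172),.105),("mug",(398,228),.09),("carton",(162,193),.11),("turq",(248,306),.15),("yel1",(343,258),.15),("yel2",(182,287),.15)):
    print(n,onz(ct,u,v,z).round(3))
```

```text
lid 264.0 [[249.60000610351562, 250.1999969482422], [290.5, 229.10000610351562], [294.1000061035156, 235.89999389648438], [253.10000610351562, 257.1000061035156]] [[291, 230], [250, 250], [251, 253], [259, 254], [291, 237]]
box 1362.0 [[239.1999969482422, 231.39999389648438], [282.0, 210.0], [295.79998779296875, 237.60000610351562], [253.0, 259.0]] [[281, 212], [241, 232], [251, 255], [261, 255], [292, 238], [293, 232]]
rail [[205.5, 141.8000030517578], [336.70001220703125, 129.8000030517578], [337.3999938964844, 137.5], [206.1999969482422, 149.5]] [[0.752, 0.231], [0.786, -0.122], [0.765, -0.123], [0.73, 0.228]]
jarcap [ 0.654 -0.238  0.105]
mug [ 0.517 -0.262  0.09 ]
carton [0.598 0.318 0.11 ]
turq [0.332 0.098 0.15 ]
yel1 [ 0.442 -0.118  0.15 ]
yel2 [0.373 0.249 0.15 ]
```

View pics/crop0.png

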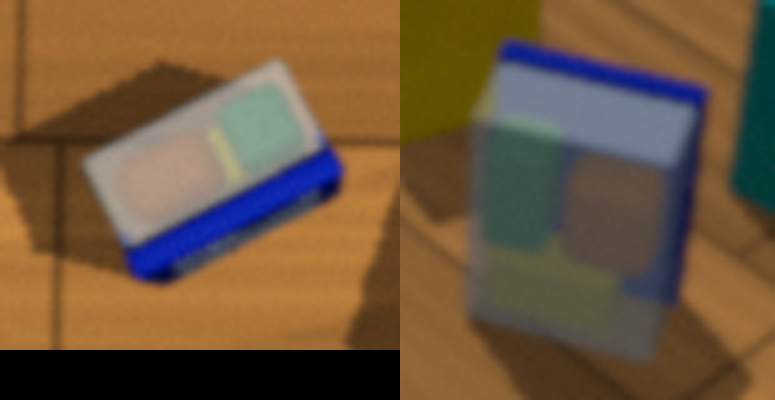

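The crop confirms it: clear body, food visible inside, blue lid facing the robot. I'll cross-check its corners in both views and work out the tool path.

Run:
```python
from h import *
from scipy.spatial.transform import Rotation as R
ct,cs=bot.calibration("top"),bot.calibration("scene")
P=np.array([onz(ct,u,v,.15)[:2] for u,v in((241.6,232),(281.4,212),(293.4,231.4),(251.5,252.5))])
S=np.array([onz(cs,u,v,.15)[:2] for u,v in((316.4,198),(275,187.4),(280.4,174),(321.4,183.4))])
for X in(P,S):
    print(X.round(3).tolist(),[round(np.linalg.norm(X[i]-X[(i+1)%4]),3) for i in range(4)],"c",X.mean(0).round(3))
    e=X[0]-X[1]+X[3]-X[2];print("yaw of fall dir",np.degrees(np.arctan2(-e[0],e[1])))
# rail in scene at z=.034 near ends of front-top edge
o=bot.get_obs();M=R.from_rotvec(o["ee_rot"]).as_matrix();print(o["eef_pos"],M.round(3).tolist())
```

```text
[[0.5, 0.116], [0.547, 0.024], [0.502, -0.005], [0.453, 0.092]] [np.float64(0.103), np.float64(0.053), np.float64(0.108), np.float64(0.053)] c [0.501 0.057]
yaw of fall dir 27.144612463265116
[[0.498, 0.124], [0.546, 0.03], [0.499, 0.001], [0.448, 0.096]] [np.float64(0.106), np.float64(0.055), np.float64(0.108), np.float64(0.058)] c [0.498 0.063]
yaw of fall dir 27.805448390971055
[0.17946669 0.59800412 0.23043042] [[-0.958, 0.288, -0.001], [0.288, 0.958, -0.002], [0.0, -0.002, -1.0]]
```

Request:
{"method": "send_rows", "body": {"deltas": [0.41, -1, 0, 0, 0, 0.44, 50, 0.41, -1, 0, 0, 0, 0.44, 50, 0.41, -1, 0, 0, 0, 0.44, 50, 0.41, -1, 0, 0, 0, 0.44, 50, 0.41, -1, 0, 0, 0, 0.44, 50, 0.41, -1, 0, 0, 0, 0.44, 50, 0.41, -1, 0, 0, 0, 0.44, 50, 0.41, -1, 0, 0, 0, 0.44, 50, 0.41, -1, 0, 0, 0, 0.44, 50, 0.41, -1, 0, 0, 0, 0.44, 50, 0.41, -1, 0, 0, 0, 0.44, 50, 0.41, -1, 0, 0, 0, 0.44, 50, 0.41, -1, 0, 0, 0, 0.44, 50, 0.41, -1, 0, 0, 0, 0.44, 50, 0.41, -1, 0, 0, 0, 0.44, 50, 0.41, -1, 0, 0, 0, 0.44, 50, 0.41, -1, 0, 0, 0, 0.44, 50, 0.41, -1, 0, 0, 0, 0.44, 50, 0.41, -1, 0, 0, 0, 0.44, 50, 0.41, -1, 0, 0, 0, 0.44, 50]}}

```text
t: 1.77
eef_pos: [0.3438, 0.1975, 0.2312]
ee_rot: [0.744, -3.052, 0.0]
wrist_force: [0.7, 0.6, -0.4]
opening: 0.0501
grasp_force: 0.0
```

Request:
{"method": "send_rows", "body": {"deltas": [0.41, -1, 0, 0, 0, 0, 50, 0.41, -1, 0, 0, 0, 0, 50, 0.41, -1, 0, 0, 0, 0, 50, 0.41, -1, 0, 0, 0, 0, 50, 0.41, -1, 0, 0, 0, 0, 50, 0.41, -1, 0, 0, 0, 0, 50, 0.41, -1, 0, 0, 0, 0, 50, 0.41, -1, 0, 0, 0, 0, 50, 0.41, -1, 0, 0, 0, 0, 50, 0, 0, -1, 0, 0, 0, 50, 0, 0, -1, 0, 0, 0, 50, 0, 0, -1, 0, 0, 0, 50, 0, 0, -1, 0, 0, 0, 50, 0, 0, -1, 0, 0, 0, 50, 0, 0, -0.3, 0, 0, 0, 50, 0, 0, 0, 0, 0, 0, 50]}}

```text
t: 3.1
eef_pos: [0.4163, 0.0188, 0.124]
ee_rot: [0.74, -3.049, -0.003]
wrist_force: [1.0, -0.2, 0.9]
opening: 0.0499
grasp_force: 0.0
```

Run:
```python
from h import *
from scipy.spatial.transform import Rotation as R
o=bot.get_obs();print(o["t"],o["eef_pos"],R.from_rotvec(o["ee_rot"]).as_matrix().round(3).tolist(),o["wrist_force"].round(1) if hasattr(o["wrist_force"],"round") else o["wrist_force"])
save("top","t1")
```

```text
3.1 [0.41634823 0.01878765 0.12401481] [[-0.889, -0.458, -0.004], [-0.458, 0.889, 0.001], [0.003, 0.003, -1.0]] [ 1.  -0.2  0.9]
```

View pics/t1.png

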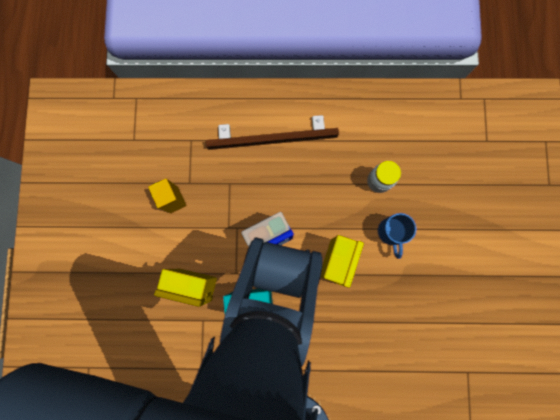

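The tool sits behind the lid (about (283,262)) and is aligned with it. Tipping the box now.

Request:
{"method": "send_rows", "body": {"deltas": [0.53, 0.275, 0, 0, 0, 0, 50, 0.53, 0.275, 0, 0, 0, 0, 50, 0.53, 0.275, 0, 0, 0, 0, 50, 0.356, 0.183, 0, 0, 0, 0, 50, 0.356, 0.183, 0, 0, 0, 0, 50, 0.356, 0.183, 0, 0, 0, 0, 50, 0.356, 0.183, 0, 0, 0, 0, 50, 0.356, 0.183, 0, 0, 0, 0, 50]}}

```text
t: 3.82
eef_pos: [0.4854, 0.0537, 0.1255]
ee_rot: [-0.741, 3.053, -0.0]
wrist_force: [-0.9, 0.4, 1.0]
opening: 0.0503
grasp_force: 0.2
```

Request:
{"method": "send_rows", "body": {"deltas": [0.356, 0.183, 0, 0, 0, 0, 50, 0.356, 0.183, 0, 0, 0, 0, 50, 0.356, 0.183, 0, 0, 0, 0, 50, 0, 0, 0, 0, 0, 0, 50, 0, 0, 0, 0, 0, 0, 50, 0, 0, 0, 0, 0, 0, 50, 0, 0, 0, 0, 0, 0, 50]}}

```text
t: 4.4
eef_pos: [0.5057, 0.0643, 0.1252]
ee_rot: [0.74, -3.052, -0.0]
wrist_force: [0.0, 0.2, -0.2]
opening: 0.0499
grasp_force: 0.0
```

Run:
```python
from h import *
a=save("scene","s2");b=save("top","t2")
cv2.imwrite("pics/b2.png",np.hstack([cv2.resize(a[100:340,130:430,::-1],(400,320)),cv2.resize(b[100:340,130:430,::-1],(400,320))]))
```

```text
(no output)
```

View pics/b2.png

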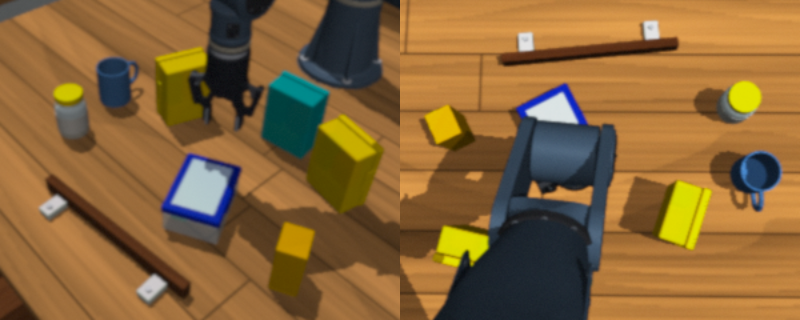

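The box is lying lid up, at about (203,195) in the left half of the picture. I'll measure the lid in the scene view and the rail face in both views.

```bash
cat >> h.py <<'E'
def lidscene(a):
    hsv=cv2.cvtColor(a,cv2.COLOR_BGR2HSV);m=cv2.inRange(hsv,(112,150,90),(128,255,255));m[:170]=0;m[:,:230]=0;m[:,380:]=0
    cs=cv2.findContours(m,0,2)[0];c=cv2.convexHull(max(cs,key=cv2.contourArea))
    q=cv2.approxPolyN(c,4,ensure_convex=True)[0]
    cal=bot.calibration("scene");X=np.array([onz(cal,u,v,.064)[:2] for u,v in q])
    print(q.tolist(),X.round(3).tolist(),[round(float(np.linalg.norm(X[i]-X[i-3])),3) for i in range(4)])
    i=0 if np.linalg.norm(X[0]-X[1])>np.linalg.norm(X[1]-X[2]) else 1
    L=X[i]-X[(i+1)%4]+X[(i+3)%4]-X[(i+2)%4];L=L*np.sign(L[0]);yaw=np.arctan2(L[1],L[0])
    print("centre",X.mean(0).round(4),"yaw deg",np.degrees(yaw));return X.mean(0),yaw
E
python3 - <<'E'
from h import *
a=cv2.imread("pics/s2.png");lidscene(a)
hsv=cv2.cvtColor(a,cv2.COLOR_BGR2HSV);m=cv2.inRange(hsv,(0,0,0),(180,255,70));m[:,280:]=0;m[:,:150]=0;m[:225]=0;m[330:]=0
c=max(cv2.findContours(m,0,2)[0],key=cv2.contourArea);print("rail",cv2.approxPolyDP(c,2,True)[:,0].tolist())
cs=bot.calibration("scene");ct=bot.calibration("top")
for y,x in((.228,.730),(-.123,.765)):print("rail front top from top cam ->scene px",np.round(proj(cs,(x,y,.034)),1))
cv2.imwrite("pics/c3.png",np.hstack([cv2.resize(a[160:330,150:330],(540,510),interpolation=2)]))
E
```

```text
[[305, 242], [294, 269], [250, 256], [276, 206]] [[0.56, 0.156], [0.639, 0.196], [0.689, 0.1], [0.525, 0.016]] [0.088, 0.108, 0.184, 0.144]
centre [0.6032 0.1169] yaw deg -86.21153658745234
rail [[166, 237], [170, 245], [178, 248], [185, 258], [237, 301], [252, 308], [256, 316], [264, 322], [270, 322], [271, 314], [265, 316]]
rail front top from top cam ->scene px [274.  308.5]
rail front top from top cam ->scene px [171.8 228.7]
```

View pics/c3.png

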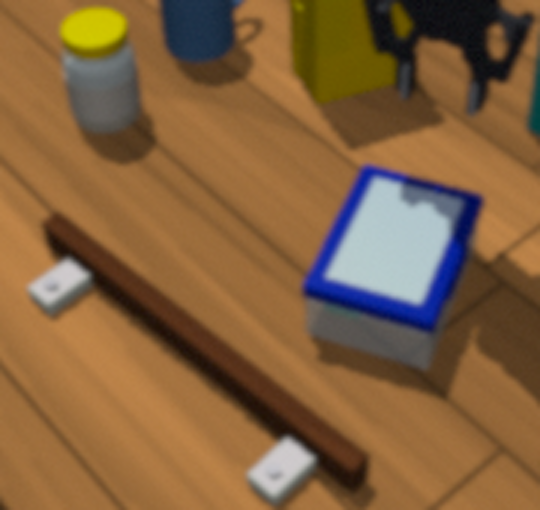

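```bash
sed -i 's/(112,150,90)/(112,150,45)/' h.py
python3 - <<'E'
from h import *
a=cv2.imread("pics/s2.png");lidscene(a)
cs=bot.calibration("scene")
X=np.array([onz(cs,u,v,.064)[:2] for u,v in((310.7,227.3),(294,268.7),(251.7,256.7),(272.7,216))])
print(X.round(3).tolist(),X.mean(0));L=X[1]-X[0]+X[2]-X[3];print(np.degrees(np.arctan2(L[1],L[0])))
r=[onz(cs,u,v,.034)[:2] for u,v in((271.7,313.3),(170.7,231))];d=r[0]-r[1];print("rail scene",r,np.linalg.norm(d),np.degrees(np.arctan2(-d[0],d[1])))
E
```

```text
[[310, 226], [297, 271], [250, 258], [271, 215]] [[0.511, 0.127], [0.638, 0.205], [0.693, 0.105], [0.559, 0.032]] [0.148, 0.114, 0.153, 0.106]
centre [0.6001 0.117 ] yaw deg 30.08323051166768
[[0.513, 0.131], [0.638, 0.195], [0.687, 0.104], [0.558, 0.038]] [0.59910838 0.11709961]
27.340901889357852
rail scene [array([0.74176109, 0.23337238]), array([ 0.77159365, -0.11792751])] 0.3525643055428905 4.8539410239222756
```

Box centre is (0.600, 0.117) with yaw about 27°. The rail's normal is about 5.3° and its face is near x = 0.747 there. Next I lower the tool behind the near end with the fingers wider, approach, then push in an arc that turns the box about −22°.

Request:
{"method": "send_rows", "body": {"deltas": [-0.4, -0.05, 0, 0, 0, 0, 70, 0, 0, 0, 0, 0, 0, 70, 0, 0, -1, 0, 0, 0, 70, 0, 0, -1, 0, 0, 0, 70, 0, 0, -1, 0, 0, 0, 70, 0, 0, -1, 0, 0, 0, 70, 0, 0, -1, 0, 0, 0, 70, 0, 0, 0, 0, 0, 0, 70]}}

```text
t: 5.17
eef_pos: [0.4958, 0.0634, 0.0226]
ee_rot: [0.739, -3.047, -0.003]
wrist_force: [-0.9, 0.1, 0.4]
opening: 0.0703
grasp_force: 0.0
```

Request:
{"method": "send_rows", "body": {"deltas": [0.33, 0.17, 0, 0, 0, 0, 70, 0.33, 0.17, 0, 0, 0, 0, 70, 0.33, 0.17, 0, 0, 0, 0, 70, 0.33, 0.17, 0, 0, 0, 0, 70, 0.16, 0.245, 0, 0, 0, -0.4, 70, 0.167, 0.238, 0, 0, 0, -0.4, 70, 0.175, 0.23, 0, 0, 0, -0.4, 70, 0.18, 0.225, 0, 0, 0, -0.4, 70, 0.19, 0.215, 0, 0, 0, -0.4, 70, 0.197, 0.21, 0, 0, 0, -0.4, 70, 0.205, 0.2, 0, 0, 0, -0.4, 70, 0.21, 0.195, 0, 0, 0, -0.4, 70, 0.22, 0.19, 0, 0, 0, -0.4, 70, 0.225, 0.18, 0, 0, 0, -0.4, 70, 0.233, 0.175, 0, 0, 0, -0.4, 70, 0, 0, 0, 0, 0, 0, 70]}}

```text
t: 6.5
eef_pos: [0.5698, 0.124, 0.0264]
ee_rot: [-0.145, 3.135, 0.0]
wrist_force: [0.0, -0.3, -0.1]
opening: 0.0699
grasp_force: 0.0
```

Run:
```python
from h import *
save("scene","s4");a=cv2.imread("pics/s4.png");lidscene(a);print(bot.get_obs()["eef_pos"])
cv2.imwrite("pics/c4.png",cv2.resize(a[160:330,150:330],(540,510),interpolation=2))
```

```text
[[307, 250], [271, 295], [230, 263], [274, 228]] [[0.575, 0.176], [0.726, 0.213], [0.737, 0.085], [0.585, 0.071]] [0.155, 0.128, 0.153, 0.106]
centre [0.6555 0.1364] yaw deg 9.424500272765227
[0.56940167 0.12369868 0.02626452]
```

View pics/c4.png

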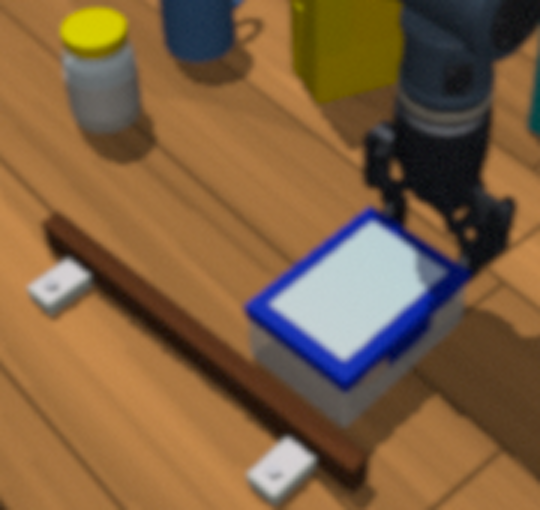

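The box is nearly square to the rail, with a gap of about 15–20 mm. I'll push straight along the rail normal and watch the force.

Request:
{"method": "send_rows", "body": {"deltas": [0.15, 0.014, 0, 0, 0, 0, 70, 0.15, 0.014, 0, 0, 0, 0, 70, 0.15, 0.014, 0, 0, 0, 0, 70, 0.15, 0.014, 0, 0, 0, 0, 70]}}

```text
t: 6.88
eef_pos: [0.5798, 0.124, 0.0254]
ee_rot: [0.145, -3.137, 0.0]
wrist_force: [-1.4, 0.3, 1.5]
opening: 0.0696
grasp_force: 1.0
```

Request:
{"method": "send_rows", "body": {"deltas": [0.1, 0.009, 0, 0, 0, 0, 70, 0.1, 0.009, 0, 0, 0, 0, 70]}}

```text
t: 7.05
eef_pos: [0.584, 0.1244, 0.0253]
ee_rot: [0.145, -3.138, 0.0]
wrist_force: [-1.6, -0.1, 1.5]
opening: 0.0699
grasp_force: 1.0
```

Request:
{"method": "send_rows", "body": {"deltas": [0.1, 0.009, 0, 0, 0, 0, 70, 0, 0, 0, 0, 0, 0, 70]}}

```text
t: 7.22
eef_pos: [0.5861, 0.1245, 0.0252]
ee_rot: [0.145, -3.138, 0.0]
wrist_force: [-2.5, -0.8, 1.3]
opening: 0.07
grasp_force: 1.0
```

Run:
```python
from h import *
save("scene","s5");a=cv2.imread("pics/s5.png");lidscene(a);print(bot.get_obs()["eef_pos"])
cv2.imwrite("pics/c5.png",cv2.resize(a[190:330,180:330],(750,600)[:2] if 0 else (640,597),interpolation=2))
```

```text
[[303, 254], [265, 299], [225, 267], [270, 231]] [[0.591, 0.179], [0.742, 0.212], [0.753, 0.087], [0.599, 0.072]] [0.154, 0.125, 0.154, 0.107]
centre [0.6712 0.1373] yaw deg 8.863029055858009
[0.58604347 0.12454767 0.02520022]
```

View pics/c5.png

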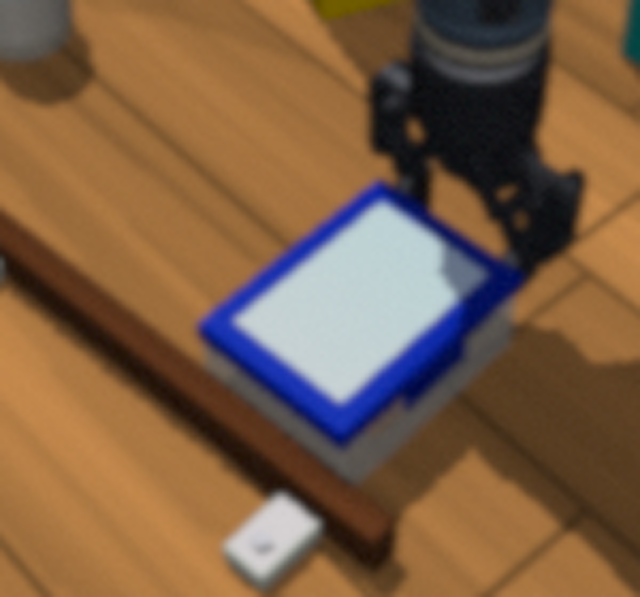

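The gap is now only a few mm. I'll keep going until the force rises.

Request:
{"method": "send_rows", "body": {"deltas": [0.1, 0.009, 0, 0, 0, 0, 70, 0.1, 0.009, 0, 0, 0, 0, 70]}}

```text
t: 7.43
eef_pos: [0.5859, 0.1247, 0.0249]
ee_rot: [0.145, -3.129, 0.001]
wrist_force: [-11.2, -2.7, 6.8]
opening: 0.0699
grasp_force: 5.7
```

Request:
{"method": "send_rows", "body": {"deltas": [0.1, 0.009, 0, 0, 0, 0, 70, 0, 0, 0, 0, 0, 0, 70]}}

```text
t: 7.6
eef_pos: [0.5857, 0.1247, 0.0247]
ee_rot: [0.145, -3.124, 0.001]
wrist_force: [-13.1, -2.9, 7.2]
opening: 0.0702
grasp_force: 5.9
```

Run:
```python
from h import *
o=bot.get_obs();print(o["ft_torque"],o["ee_rot"])
cs=bot.calibration("scene")
save("scene","s6");a=cv2.imread("pics/s6.png");hsv=cv2.cvtColor(a,cv2.COLOR_BGR2HSV)
m=cv2.inRange(hsv,(112,150,45),(128,255,255));m[:170]=0;m[:,:215]=0;m[:,380:]=0
c=max(cv2.findContours(m,0,1)[0],key=cv2.contourArea)[:,0].astype(float)
def fit(p0,p1,pts,z,name):
    p0,p1=np.array(p0,float),np.array(p1,float);d=(p1-p0)/np.linalg.norm(p1-p0);r=pts-p0
    t=r@d;k=(abs(r@[-d[1],d[0]])<3)&(t>4)&(t<np.linalg.norm(p1-p0)-4)
    W=np.array([onz(cs,u,v,z)[:2] for u,v in pts[k]]);vx,vy,x,y=cv2.fitLine(W.astype(np.float32),2,0,.01,.01).ravel()
    print(name,k.sum(),"dir deg",np.degrees(np.arctan(vy/vx)),"pt",x,y);return np.array([x,y])
e=fit((227,267),(260,294),c,.064,"end edge")
fit((227,267),(269,233),c,.064,"long edge")
m2=cv2.inRange(hsv,(0,0,0),(180,255,75));rc=max(cv2.findContours(m2[:, :330]*1,0,1)[0],key=lambda q:cv2.contourArea(q)if cv2.pointPolygonTest(q,(200,258),True)>-8 else 0)[:,0].astype(float)
fit((171,231),(222,271),rc,.034,"rail top front (jar-side half)")
# top cam: lid end edge and rail, if visible
save("top","t6");b=cv2.imread("pics/t6.png");cv2.imwrite("pics/c6.png",cv2.resize(b[110:230,180:340],(800,600),interpolation=2))
```

```text
[-0.40450809  1.45503309 -0.01463143] [ 1.44932982e-01 -3.12436395e+00  7.59611114e-04]
end edge 27 dir deg -85.4481 pt 0.7466024 0.14337099
long edge 36 dir deg 5.339125 pt 0.6790919 0.08045423Traceback (most recent call last):
  File "<stdin>", line 15, in <module>
  File "<stdin>", line 10, in fit
cv2.error: OpenCV(4.12.0) /io/opencv/modules/imgproc/src/linefit.cpp:618: error: (-215:Assertion failed) npoints2 >= 0 || npoints3 >= 0 in function 'fitLine'
```

The box is up against the rail: the force rose to 13 N with no further motion. Box yaw is about 5.0° against the rail's 4.9°. I'll back off, raise the tool and check.

Request:
{"method": "send_rows", "body": {"deltas": [-0.3, -0.03, 0, 0, 0, 0, 70, -0.5, -0.05, 0, 0, 0, 0, 70, -0.7, -0.07, 0, 0, 0, 0, 70, -0.7, -0.07, 0, 0, 0, 0, 70, 0, 0, 1, 0, 0, 0, 70, 0, 0, 1, 0, 0, 0, 70, 0, 0, 1, 0, 0, 0, 70, 0, 0, 1, 0, 0, 0, 70, 0, 0, 1, 0, 0, 0, 70, 0, 0, 1, 0, 0, 0, 70, 0, 0, 1, 0, 0, 0, 70, 0, 0, 1, 0, 0, 0, 70, 0, 0, 1, 0, 0, 0, 70, 0, 0, 1, 0, 0, 0, 70, -1, 0, 0, 0, 0, 0, 70, -1, 0, 0, 0, 0, 0, 70, -1, 0, 0, 0, 0, 0, 70, 0, 0, 0, 0, 0, 0, 70, 0, 0, 0, 0, 0, 0, 70]}}

```text
t: 9.23
eef_pos: [0.4885, 0.121, 0.2258]
ee_rot: [-0.145, 3.135, 0.0]
wrist_force: [0.5, -0.3, 0.1]
opening: 0.07
grasp_force: 0.0
```

Run:
```python
from h import *
a=save("scene","s7")[:,:,::-1];b=save("top","t7")[:,:,::-1]
cv2.imwrite("pics/c7.png",np.hstack([cv2.resize(a[140:340,150:340],(400,421),interpolation=2),cv2.resize(b[100:250,200:340],(392,421),interpolation=2)]))
o=bot.get_obs();print(o["t"],o["eef_pos"],o["wrist_force"])
```

```text
9.3333 [0.48996655 0.12081075 0.22581737] [0.71407045 0.02586374 0.1161635 ]
```

View pics/c7.png

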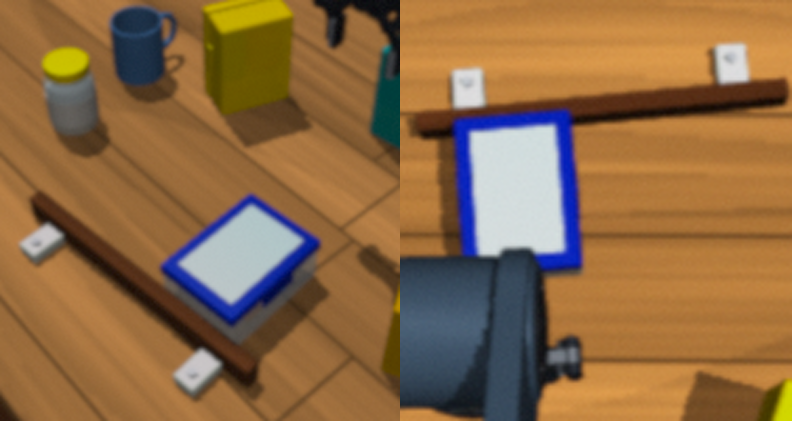

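Both views show the box lid up with its end against the rail. In the top view its end edge, (455,121)-(568,111), has the same slope as the rail, about 5.1°. The jar and mug have not moved, so I'm handing in.

```bash
python3 -c "
from bench import bot
print(bot.sign_off())"
```

```text
the job is handed in; nothing more can be done
None
```

The food box lies lid up with its end flush and square against the rail, the arm is clear of it, and the job was handed in at about 9 s; sign-off returned no verdict, and I saw the jar and mug unmoved in the final pictures but did not recheck the carton there.

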